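Put two bearings away in the push-back gutters

TASK

Two sloping push-back gutters stand on the bench, each with a ball bearing waiting on edge at its low end. With your fingertips push each waiting bearing up its gutter, past the catch in the floor, until the catch stands up behind it, and let it settle back on the catch so that it cannot roll back out (the bearing already stored in one gutter simply moves up ahead of it). Roll them steadily, without flinging them, never lift a bearing out of its gutter, and leave everything else on the bench alone.

Things in the scene. Friction and masses are not known exactly. Their poses are not given: they have to be found in the camera images.
- gutter_large: The wider gutter: slotted galvanised channel 300 mm long, open above, inside 21 mm wide, outside 26 mm, side walls 22 mm above its floor; low end closed by a lip 8 mm high, 4 mm thick, top end by a plate with a rubber buffer. Screwed to the bench by a foot plate 62 mm wide. Origin at bench height 50 mm below the foot point; x uphill, level, z up.
- gutter_large_foot (a point): Foot point of the wider gutter: on its floor, mid-width, at the inner face of the lip at the low end; 50 mm above the bench. Its x axis runs uphill along the floor (9 degrees above level), y to the left looking uphill, z square out of the floor.
- gutter_large_catch (a point): Top of the upright catch's nose in the wider gutter (a fixed point): 95 mm uphill of the foot point, 10 mm above the floor. Along the foot point's x: the catch springs up once the bearing's centre has passed 127 mm; left free, the bearing then rolls back and rests on the catch with its centre at 121 mm.
- gutter_small: The narrower gutter: slotted galvanised channel 260 mm long, open above, inside 19 mm wide, outside 24 mm, side walls 20 mm above its floor; low end closed by a lip 7 mm high, 4 mm thick, top end by a plate with a rubber buffer. Screwed to the bench by a foot plate 62 mm wide. Origin at bench height 50 mm below the foot point; x uphill, level, z up.
- gutter_small_foot (a point): Foot point of the narrower gutter: on its floor, mid-width, at the inner face of the lip at the low end; 50 mm above the bench. Its x axis runs uphill along the floor (9 degrees above level), y to the left looking uphill, z square out of the floor.
- gutter_small_catch (a point): Top of the upright catch's nose in the narrower gutter (a fixed point): 85 mm uphill of the foot point, 9 mm above the floor. Along the foot point's x: the catch springs up once the bearing's centre has passed 114 mm; left free, the bearing then rolls back and rests on the catch with its centre at 108 mm.
- bearing_large: Ball bearing with black seals, on edge in the wider gutter: 72 mm diameter, 19 mm wide, about 0.35 kg. Origin at its centre, 36 mm above the gutter floor; y is its axis; it turns as it rolls. At the start it leans on the lip, centre 23 mm uphill of the foot point, overhanging the lip's inner face by 13 mm.
- bearing_small: Ball bearing with black seals, on edge in the narrower gutter: 62 mm diameter, 17 mm wide, about 0.23 kg. Origin at its centre, 31 mm above the gutter floor; y is its axis; it turns as it rolls. At the start it leans on the lip, centre 20 mm uphill of the foot point, overhanging the lip's inner face by 11 mm.
- bearing_stock: A second 72 x 19 mm bearing, already stored in the wider gutter: it rests on the uphill side of the catch at the start and is pushed farther up by the incoming bearing, with room for it. Origin at its centre.
- catch_large (a joint): Tilt (rad) of the non-return catch in the wider gutter's floor slot: 0 standing up, grows to 1.45 as a bearing coming uphill tips it uphill and flat under the floor (takes under 2 N); a light spring stands it up again. It cannot tip downhill.
- catch_small (a joint): The same for the narrower gutter.
- wrench: steel open-ended wrench, 190 mm, lying on the bench between the gutters. Leave alone. Origin at its underside, along its length.
- spare_bearing: 62 mm bearing lying flat on the bench between the gutters' low ends; not part of the job. Leave alone. Origin at the centre of its underside.
- bearing_carton: flat cardboard carton, 78 x 78 x 26 mm, on the bench. Leave alone. Origin at the centre of its underside.
- grease_tub: white tub with black lid, 84 mm across, 85 mm high. Leave alone. Origin at the centre of its underside.
- screwdriver: screwdriver with a black handle lying on the bench. Leave alone. Origin at its underside, along its length.
- spray_can: spray can, 66 mm across, 190 mm high. Leave alone. Origin at the centre of its underside.
- belt_pulley: dark steel V-belt pulley, 88 mm across, 36 mm high, lying flat. Leave alone. Origin at the centre of its underside.
Mind the look-alikes: they are no part of the job. Leave any red look-alike of the bearing_small alone.

How it is judged:
At the end, for the whole second after the job is handed in: Both waiting bearings stand on their gutter floors, still, uphill of their catches, from 6 mm below to 15 mm above where the catch holds them; both catches are up (under 0.15 rad); the stored bearing is still in the wider gutter, uphill of the new one (x of bearing_large in the frame of gutter_large_foot between 0.1153 and 0.1363 m and z of bearing_large in the frame of gutter_large_foot between 0.03 and 0.042 m and value of joint each of catch_large, catch_small below 0.15 rad and linear speed of each of bearing_large, bearing_small, bearing_stock below 0.03 m/s and x of bearing_small in the frame of gutter_small_foot between 0.1022 and 0.1232 m and z of bearing_small in the frame of gutter_small_foot between 0.025 and 0.037 m and x of bearing_stock in the frame of gutter_large_foot between 0.1813 and 0.27 m and z of bearing_stock in the frame of gutter_large_foot between 0.03 and 0.042 m); the robot touches nothing.
It fails at once if a bearing from the gutters is lifted more than 12 mm off its gutter's floor (z of any of bearing_large, bearing_stock in the frame of gutter_large_foot above 0.048 m or z of bearing_small in the frame of gutter_small_foot above 0.043 m).
It fails at once if a bearing is flung faster than 0.8 m/s (linear speed of any of bearing_large, bearing_stock, bearing_small above 0.8 m/s).
It fails at once if something else on the bench is moved more than 30 mm (distance of any of wrench, spare_bearing, bearing_carton, grease_tub, screwdriver, spray_can, belt_pulley from where it was at the start of the episode above 0.03 m).
It also fails if it takes over 51 s, if anything falls off the work surface, if the arm or the gripper's body presses on something with over 40 N, if the wrist force passes 120 N, or if a joint passes its speed limit or range.

ROBOT

A 6-joint arm with a two-finger parallel gripper is mounted at the origin on the work surface. World frame = base frame: x ahead of the robot, y to its left, z up, the work surface at z = 0. Lengths are in m, angles in rad, forces in N, time in s.
With the tool pointing down it reaches from about 0.4 to 0.825 m from the base axis. Payload 7 kg.
Tool frame: the origin (TCP) lies at the very end of the fingers, on their centre line; the grasp point (between the pads) lies 19 mm behind it; z points along the fingers, x is the direction in which the jaws open and shut, and the axes are right-handed (so a half turn about z gives the same grasp; the last joint's range is limited). The gripper opens to 88 mm and grips with 3 to 60 N. Pads are 19 mm wide; open, the fingers measure 130 mm over their backs; the gripper's body (78 mm by 193 mm) begins 47 mm behind the grasp point.
Start: joints at [1.606, 0.359, 0.012, 0, -1.224, -0.288], TCP at [0.169, 0.654, 0.227] pointing down, gripper open.
Joint ranges: [-3.07, 3.07], [-1.43, 2.12], [-1.02, 1.25], [-3.03, 1.67], [-3.05, -0], [-3.03, 3.03]. Speed limits (rad/s): [2.39, 2.39, 3.01, 3.14, 3.14, 3.14].

INTERFACE

Orientations are given as [roll, pitch, yaw] about the fixed x, y, z axes, in that order (R = Rz(yaw) Ry(pitch) Rx(roll)).
In Python, from station import telemetry, grab_frame, arm, regions_of, pinpoint gives the robot as it stands. The module is installed in compiled form; this text tells all that it offers.
- The arm moves only by the shell command python3 -m inch 'ROWS' [FORCE]. ROWS is text: rows parted by semicolons, each of 7 numbers parted by spaces: the opening, from 0 (shut) to 1 (fully open), then the shift along the world's x, y, z in cm, then the turn, a rotation vector about the world's x, y, z in degrees. A call has 1 to 12 rows; each row is the pose to reach, as a shift and turn from the pose measured when the call began; what a row does not reach only later rows make up. A row lasts 1/8 s, in which the tool goes at most 62.5 mm and 10.7 degrees, less where a joint would pass 70% of its speed; a pose out of reach is approached as far as the arm can. A call with a gripper value outside its range is refused whole. The fingers move at their own pace and stop on an object; FORCE is the grip in N (left out, the last holds). Time passes only in rows, so rows that repeat a pose let the fingers close. It gives the time, the measured TCP pose, the force and the opening at its end, in the units of the state.
- telemetry.get_state(): the state, without advancing time (a new reading comes with each control period).
- grab_frame(name): name is "scene" or "top" or "wrist"; returns a dict with "pixels" (480x640x3 uint8, red, green, blue), "fx", "fy", "cx", "cy" (pixels), "R" (3x3) and "t" (3): a world point X has camera coordinates R X + t. Camera axes: x right, y down, z forward; pixel columns grow to the right and rows downward; lengths in m; the calibration is good to about 2 mm. A picture is of the moment at which its call begins. There is no depth.
- arm.job_done(): hands the job in, once; it reports no verdict.
Trained networks look in the newest picture that a camera, given by its name, has taken for a name from the list of things; names that differ only in an ending like _2 or _b are one class to them, and where a whole thing is asked for, a point or a joint stands for the part that bears it (a point fixed in the world has none). Each returns a list of dicts, best first, with "p" (0 to 1); they miss things now and then, are a little off and sometimes report something else, mostly with a low value. They report only what shows in the picture. A call takes as long as a camera call. They do not tell look-alikes from the thing itself.
- regions_of(camera, name): "pixels" (480x640 bool, what is visible of it) and "bbox" ([left, top, right, bottom] in pixels, round what is visible of it).
- pinpoint(camera, name): "location" ([column, row] in pixels: a listed point, or the origin of a listed thing).
The state is a dict: "t": time; "q": joint angles; "qd": joint speeds; "joint_efforts": joint torques, N m; "eef_pos": TCP position; "ee_rot": TCP orientation; "force": force on the tool from outside, world axes, zero at the start; "moment": the same for the moment, N m; "width": finger opening in m.
Only numpy, scipy, OpenCV 4.12 (cv2) and the standard library are available. Lean on these libraries where they do the work, as an engineer would, in place of code of your own. Each camera call takes 0.05 s, during which the arm holds its last target. There are 200 camera calls.

## Working session

There is one attempt and no reset: what is moved stays moved. The work goes in short steps, Python scripts to look and compute and a shell command to move; the robot and the scene stay as the last step left them, time stands still between calls to the robot, and variables do not carry over. Pictures are saved under pics/ and viewed, about 8 in all and at most 12, crops included, and the job is handed in when it is done.

```bash
mkdir -p pics
cat > h.py <<'E'
import numpy as np, cv2
from station import telemetry, grab_frame, arm, regions_of, pinpoint
def save(f,n): cv2.imwrite('pics/'+n,f['pixels'][:,:,::-1])
def ray(f,px):
    d=np.array([(px[0]-f['cx'])/f['fx'],(px[1]-f['cy'])/f['fy'],1.]); R=np.array(f['R']);t=np.array(f['t'])
    return -R.T@t, R.T@d
def onz(f,px,z):
    o,d=ray(f,px); return o+d*(z-o[2])/d[2]
def tri(fs,pxs):
    A=np.zeros((3,3));b=np.zeros(3)
    for f,p in zip(fs,pxs):
        o,d=ray(f,p); d/=np.linalg.norm(d); M=np.eye(3)-np.outer(d,d); A+=M;b+=M@o
    return np.linalg.solve(A,b)
E
python3 - <<'E'
from h import *
np.set_printoptions(precision=4,suppress=True)
F={c:grab_frame(c) for c in('scene','top')}
for c in F: save(F[c],c+'0.png')
for n in ['gutter_large_foot','gutter_large_catch','gutter_small_foot','gutter_small_catch','bearing_large','bearing_small','bearing_stock','gutter_large','gutter_small']:
    P={c:pinpoint(c,n) for c in F}
    for c in F: print(n,c,[(np.round(p['location'],1),round(p['p'],2)) for p in P[c][:3]])
    if all(P.values()): print('  ',tri([F[c] for c in F],[P[c][0]['location'] for c in F]))
s=telemetry.get_state();print(s['t'],s['eef_pos'],s['ee_rot'],s['width'])
E
```

```text
gutter_large_foot scene [(array([271.5, 204. ]), 0.83)]
gutter_large_foot top [(array([404.6, 242.8]), 0.9)]
   [ 0.5323 -0.1463  0.0567]
gutter_large_catch scene [(array([245.9, 221.8]), 0.6)]
gutter_large_catch top [(array([334.1, 293.3]), 0.38)]
   [ 0.5352 -0.0687  0.0495]
gutter_small_foot scene [(array([381.9, 256.5]), 0.75)]
gutter_small_foot top [(array([252.9, 285.9]), 0.63), (array([400. , 188.6]), 0.23)]
   [0.4917 0.198  0.0426]
gutter_small_catch scene [(array([369.4, 274.1]), 0.94)]
gutter_small_catch top [(array([244.3, 245.1]), 0.82)]
   [0.5763 0.2046 0.0778]
bearing_large scene [(array([267.2, 200.2]), 0.92)]
bearing_large top []
bearing_small scene [(array([332.6, 253.2]), 0.83), (array([414. , 293.3]), 0.59), (array([416.6, 246.5]), 0.57)]
bearing_small top [(array([202.2, 282. ]), 0.94), (array([250.4, 274. ]), 0.87), (array([236.4, 331.8]), 0.74)]
   [0.5582 0.201  0.171 ]
bearing_stock scene [(array([243.5, 221.6]), 0.88)]
bearing_stock top [(array([400.2, 189.3]), 0.76)]
   [ 0.6435 -0.1501  0.0967]
gutter_large scene [(array([268.9, 215.1]), 0.76)]
gutter_large top [(array([402.1, 247.9]), 0.77)]
   [ 0.5345 -0.154  -0.0021]
gutter_small scene []
gutter_small top [(array([252.7, 287. ]), 0.83)]
1.0 [0.1688 0.6535 0.2266] [ 3.1416  0.     -1.8236] 0.08744697316055612
```

View pics/top0.png

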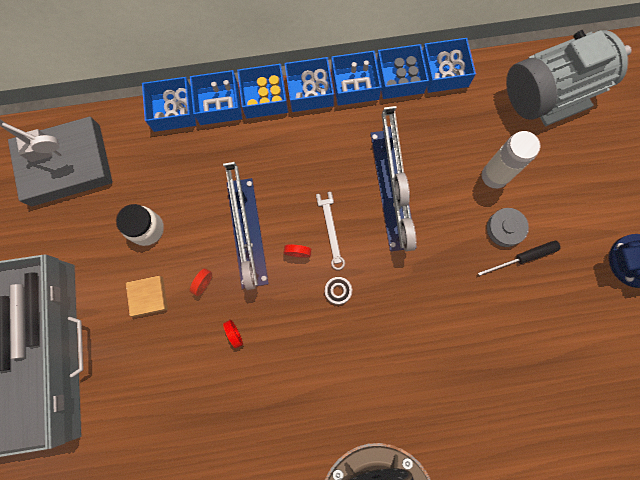

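View pics/scene0.png

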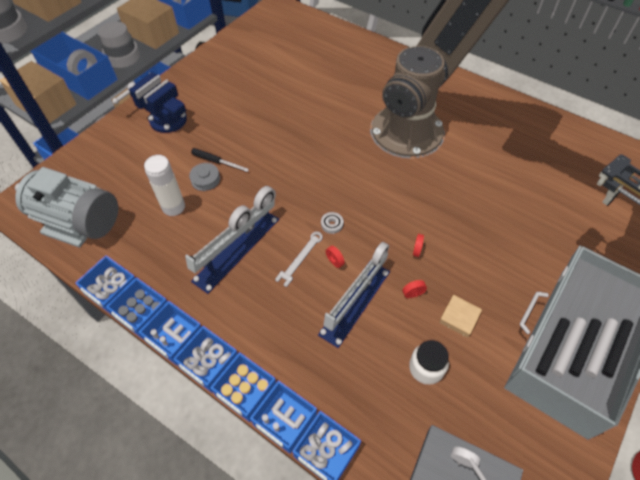

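Both gutters run away from the robot with their low ends nearest it. In the top view, the large gutter goes from (408,240) to (389,109) and the small one from (250,287) to (230,165). Red look-alikes lie at (200,280), (297,251) and (233,333).

Run:
```python
from h import *
np.set_printoptions(precision=4,suppress=True)
F={c:grab_frame(c) for c in('scene','top')}
f=F['top']
for n,foot,top,zt in [('large',(404.6,242.8),(389.5,109),.119),('small',(252.9,285.9),(230,164.5),.111)]:
    a=onz(f,foot,.05);b=onz(f,top,zt);d=b-a;print(n,a,b,np.hypot(*d[:2]),np.degrees(np.arctan2(d[1],d[0])))
for n in ['bearing_large','bearing_small','bearing_stock','gutter_small','gutter_large']:
  for c in F:
    for r in regions_of(c,n)[:3]: print(n,c,r['bbox'],round(r['p'],2))
f=F['scene']
for p,z in [((191,262),.119),((324,329),.111)]: print(onz(f,p,z))
```

```text
large [ 0.5345 -0.1494  0.05  ] [ 0.8268 -0.1598  0.119 ] 0.2925204182621716 -2.036225163105481
small [0.4901 0.1979 0.05  ] [0.754  0.2075 0.111 ] 0.2640340071512971 2.0860480919839706
bearing_large scene [253.5, 187.3, 273.2, 211.3] 0.75
bearing_large scene [228.5, 205.8, 252.7, 234.2] 0.24
bearing_large top [399.3, 218.0, 414.6, 249.5] 0.97
bearing_large top [226.2, 163.0, 267.7, 288.6] 0.47
bearing_small scene [401.2, 284.8, 425.3, 300.4] 0.86
bearing_small scene [413.3, 233.9, 423.8, 259.9] 0.72
bearing_small scene [324.3, 244.2, 346.0, 267.9] 0.5
bearing_small top [192.0, 268.6, 209.5, 296.5] 0.83
bearing_small top [281.5, 244.3, 312.0, 257.5] 0.75
bearing_small top [223.8, 319.2, 241.3, 348.1] 0.65
bearing_stock scene [228.8, 206.5, 252.3, 233.1] 0.58
bearing_stock top [391.3, 172.9, 412.0, 205.0] 0.8
bearing_stock top [239.3, 259.8, 255.2, 290.8] 0.39
gutter_small scene [318.4, 257.7, 387.7, 346.5] 0.93
gutter_small top [220.4, 163.6, 266.3, 287.7] 0.58
gutter_large scene [185.5, 200.0, 280.0, 292.6] 0.74
gutter_large top [372.1, 107.1, 410.1, 252.5] 0.7
[ 0.8211 -0.1599  0.119 ]
[0.7734 0.2072 0.111 ]
```

```bash
python3 -m inch '0 27.1 -45.5 0 0 0 16.6;0 27.1 -45.5 0 0 0 16.6;0 27.1 -45.5 0 0 0 16.6;0 27.1 -45.5 0 0 0 16.6;0 27.1 -45.5 0 0 0 16.6;0 27.1 -45.5 0 0 0 16.6;0 27.1 -45.5 0 0 0 16.6;0 27.1 -45.5 0 0 0 16.6;0 27.1 -45.5 0 0 0 16.6;0 27.1 -45.5 0 0 0 16.6;0 27.1 -45.5 0 0 0 16.6;0 27.1 -45.5 0 0 0 16.6'
python3 - <<'E'
from h import *
f=grab_frame('wrist');save(f,'w1.png')
for n in ['gutter_small_foot','gutter_small_catch','bearing_small']:
    for p in pinpoint('wrist',n)[:3]: print(n,np.round(p['location']),round(p['p'],2),onz(f,p['location'],{'gutter_small_foot':.05,'gutter_small_catch':.072,'bearing_small':.084}[n]).round(4))
E
```

```text
t: 3.1
eef_pos: [0.4395, 0.1993, 0.2266]
ee_rot: [-3.142, 0.0, -1.533]
force: [-0.1, 0.7, 0.3]
width: 0.0005
gutter_small_foot [318. 155.] 0.56 [0.4979 0.1999 0.05  ]
gutter_small_catch [323.  50.] 0.72 [0.5792 0.1998 0.072 ]
bearing_small [260. 256.] 0.86 [0.4117 0.2475 0.084 ]
bearing_small [441.  90.] 0.85 [0.5519 0.1067 0.084 ]
bearing_small [199. 126.] 0.59 [0.5183 0.2957 0.084 ]
```

View pics/w1.png

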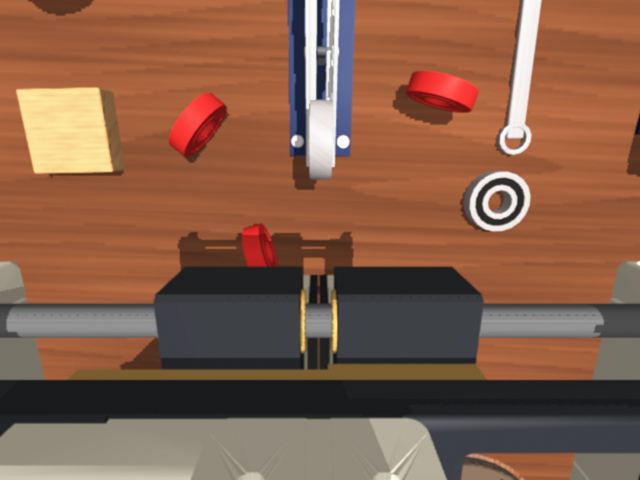

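The gutter stands straight ahead of the tool: foot near (318,165), catch at (323,50). The red look-alike at (260,245) is clear of the finger column. I'll lower the fingers behind the bearing.

```bash
python3 -m inch '0 .5 0 -5 0 0 0;0 .5 0 -10 0 0 0;0 .5 0 -14.6 0 0 0;0 .5 0 -14.6 0 0 0;0 .5 0 -14.6 0 0 0'
python3 - <<'E'
from h import *
f=grab_frame('wrist');save(f,'w2.png')
g=grab_frame('scene');p=g['pixels'][200:320,290:450];cv2.imwrite('pics/s2.png',cv2.resize(p,None,fx=4,fy=4,interpolation=2)[:,:,::-1])
E
```

```text
t: 3.92
eef_pos: [0.4454, 0.2, 0.082]
ee_rot: [-3.14, 0.001, -1.532]
force: [0.4, 0.5, 0.9]
width: 0.0003
```

View pics/s2.png

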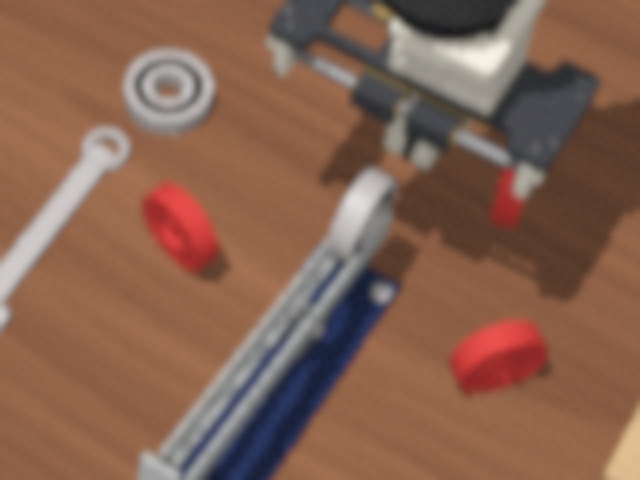

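View pics/w2.png

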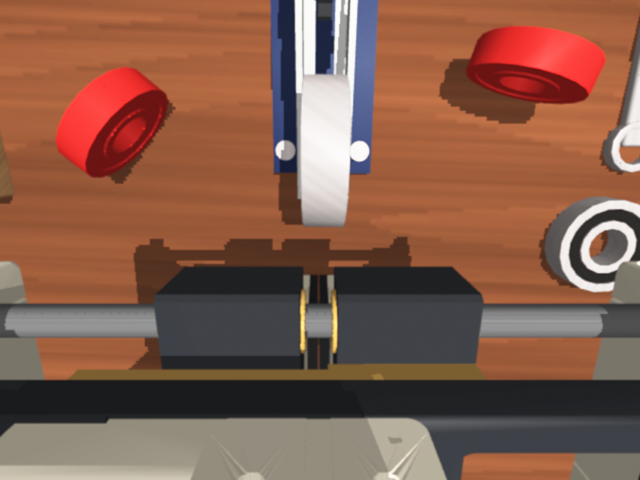

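Fingers are behind the bearing: the wrist view has the bearing at column 325 and the fingers at 318, so they line up. Next is a slow push.

```bash
python3 -m inch '0 1.5 0 -.1 0 0 0;0 2.3 0 -.1 0 0 0;0 3.3 0 0 0 0 0;0 4.3 0 .2 0 0 0;0 5.3 0 .3 0 0 0;0 6.3 0 .5 0 0 0;0 7.3 .1 .6 0 0 0;0 8.2 .1 .8 0 0 0;0 9.1 .1 .9 0 0 0;0 10 .2 1 0 0 0;0 10.7 .2 1.2 0 0 0;0 11.3 .2 1.3 0 0 0'
python3 - <<'E'
from h import *
f=grab_frame('wrist');save(f,'w3.png')
E
```

```text
t: 5.52
eef_pos: [0.5596, 0.2025, 0.0958]
ee_rot: [-3.138, 0.002, -1.532]
force: [-0.1, 0.4, 0.4]
width: 0.0003
```

View pics/w3.png

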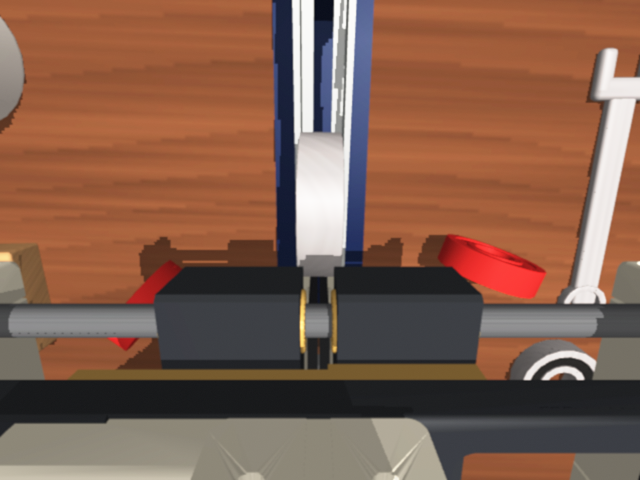

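The bearing is riding ahead of the fingers, with its rear at row 275 and upright in the gutter. I estimate its centre at about 113 mm, so I'll push about 12 mm more and back off gently.

```bash
python3 -m inch '0 .5 0 .1 0 0 0;0 .9 0 .2 0 0 0;0 1.2 0 .2 0 0 0;0 1.2 0 .2 0 0 0;0 .9 0 .1 0 0 0;0 .5 0 .1 0 0 0;0 0 0 0 0 0 0;0 -.5 0 0 0 0 0;0 -1 0 0 0 0 0;0 -2 0 0 0 0 0;0 -3.5 0 0 0 0 0;0 -3.5 0 0 0 0 0'
python3 - <<'E'
from h import *
f=grab_frame('wrist');save(f,'w4.png')
E
```

```text
t: 7.08
eef_pos: [0.5238, 0.2025, 0.0961]
ee_rot: [-3.138, 0.003, -1.531]
force: [0.0, 0.4, -0.2]
width: 0.0006
```

View pics/w4.png

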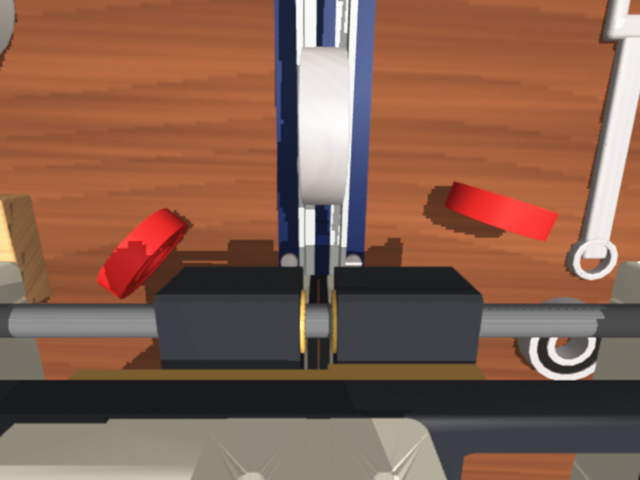

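The bearing stayed put when the fingers drew back 36 mm: its rear is at row 203, and I put its centre at about 108 mm, the catch rest position. Rising and moving over to the large gutter.

```bash
python3 -m inch '0 -.5 0 5 0 0 0;0 -.5 0 10 0 0 0;0 -4.4 -6 11 0 0 -4.4;0 -4.4 -35 11 0 0 -4.4;0 -4.4 -35 11 0 0 -4.4;0 -4.4 -35 11 0 0 -4.4;0 -4.4 -35 11 0 0 -4.4;0 -4.4 -35 11 0 0 -4.4;0 -4.4 -35 11 0 0 -4.4;0 -4.4 -35 11 0 0 -4.4'
python3 - <<'E'
from h import *
F={c:grab_frame(c) for c in('scene','top','wrist')};f=F['wrist'];save(f,'w5.png')
Z={'gutter_large_foot':.05,'gutter_large_catch':.075,'bearing_large':.089,'bearing_stock':.105}
for n in Z:
    for p in pinpoint('wrist',n)[:2]: print(n,np.round(p['location']),round(p['p'],2),onz(f,p['location'],Z[n]).round(4))
for c in('scene','top'):
    for p in pinpoint(c,'bearing_small')[:5]: print('small',c,np.round(p['location'],1),round(p['p'],2),onz(F[c],p['location'],.098).round(4))
E
```

```text
t: 8.38
eef_pos: [0.4806, -0.1474, 0.2062]
ee_rot: [-3.137, 0.003, -1.609]
force: [-0.7, 1.2, 0.3]
width: 0.0001
gutter_large_foot [322. 168.] 0.6 [ 0.5293 -0.1521  0.05  ]
gutter_large_catch [321.  46.] 0.79 [ 0.6188 -0.1545  0.075 ]
small scene [413.7 292. ] 0.88 [0.5658 0.3256 0.098 ]
small scene [331.6 255.3] 0.84 [0.5946 0.1047 0.098 ]
small scene [364.3 276.6] 0.63 [0.5988 0.2055 0.098 ]
small scene [418.8 245. ] 0.42 [0.4402 0.2696 0.098 ]
small top [199.8 281.2] 0.77 [0.5102 0.3006 0.098 ]
small top [241.2 235.6] 0.72 [0.5947 0.2033 0.098 ]
small top [232.3 330.6] 0.56 [0.3982 0.2441 0.098 ]
```

View pics/w5.png

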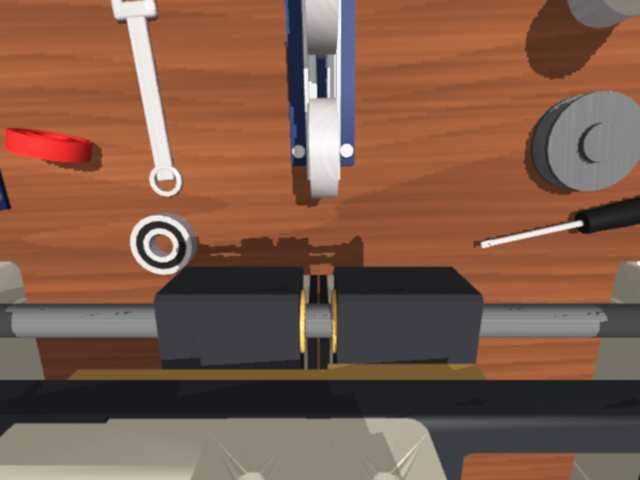

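The large bearing is at column 324 with its rear at row 197; the fingers are at column 318, so shift about 2 mm right. Spare bearing, screwdriver and pulley are all clear. Both cameras also put the small bearing at about 109 mm.

```bash
python3 -m inch '0 0 -.2 -5 0 0 0;0 0 -.2 -10 0 0 0;0 0 -.2 -11.9 0 0 0;0 0 -.2 -11.9 0 0 0;0 1.4 -.2 -11.9 0 0 0;0 2.3 -.2 -11.9 0 0 0;0 3.3 -.2 -11.8 0 0 0;0 4.3 -.3 -11.6 0 0 0;0 5.3 -.3 -11.5 0 0 0;0 6.2 -.4 -11.3 0 0 0;0 7 -.4 -11.2 0 0 0'
python3 -m inch '0 1 0 .2 0 0 0;0 2 -.1 .3 0 0 0;0 3 -.1 .5 0 0 0;0 4 -.1 .6 0 0 0;0 4.8 -.2 .7 0 0 0;0 5.3 -.2 .8 0 0 0'
python3 - <<'E'
from h import *
f=grab_frame('wrist');save(f,'w6.png')
E
```

```text
t: 10.2
eef_pos: [0.551, -0.1509, 0.0943]
ee_rot: [-3.138, 0.003, -1.607]
force: [-4.0, 1.0, 2.4]
width: 0.0003
t: 10.95
eef_pos: [0.6046, -0.153, 0.1023]
ee_rot: [-3.138, 0.003, -1.607]
force: [-2.8, 0.7, 2.1]
width: 0.0003
```

View pics/w6.png

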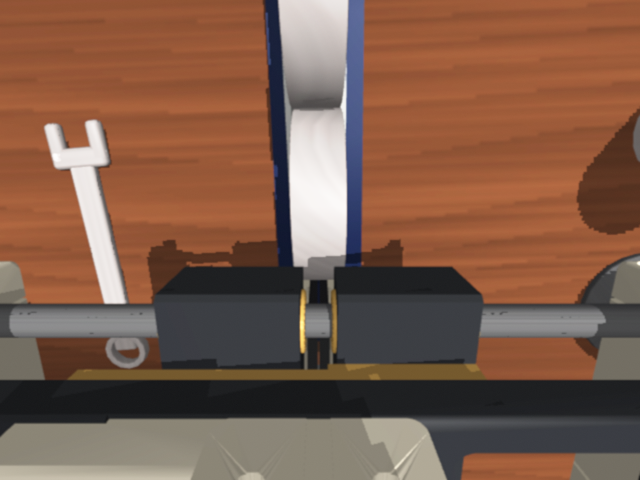

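The bearing and the stored one are moving together, touching at row 105. I estimate the centre at about 126 mm. Push 12 mm more, then back off gently.

```bash
python3 -m inch '0 .5 0 .1 0 0 0;0 .9 0 .2 0 0 0;0 1.2 0 .2 0 0 0;0 1.2 0 .2 0 0 0;0 .8 0 .1 0 0 0;0 .4 0 .1 0 0 0;0 0 0 0 0 0 0;0 -.4 0 0 0 0 0;0 -.8 0 0 0 0 0;0 -1.3 0 0 0 0 0;0 -2 0 0 0 0 0;0 -3.5 0 0 0 0 0'
python3 -m inch '0 -.5 0 5 0 0 0;0 -.5 0 10 0 0 0;0 -8 0 14 0 0 0;0 -13 0 16 0 0 0;0 -13 0 16 0 0 0;0 -13 0 16 0 0 0'
python3 - <<'E'
from h import *
F={c:grab_frame(c) for c in('scene','top','wrist')};save(F['wrist'],'w7.png')
a=cv2.resize(F['top']['pixels'][100:300,190:440],(500,400),interpolation=2);b=cv2.resize(F['scene']['pixels'][180:340,170:400],(575,400),interpolation=2)
cv2.imwrite('pics/end.png',cv2.resize(np.hstack([a,b]),(800,298))[:,:,::-1])
for n,z in (('bearing_large',.104),('bearing_stock',.116),('bearing_small',.098)):
  for c in F:
    for p in pinpoint(c,n)[:4]: print(n,c,np.round(p['location'],1),round(p['p'],2),onz(F[c],p['location'],z).round(4))
E
```

```text
t: 12.5
eef_pos: [0.5696, -0.1529, 0.1023]
ee_rot: [-3.137, 0.003, -1.607]
force: [0.1, -0.3, -0.8]
width: 0.0006
t: 13.25
eef_pos: [0.4391, -0.1529, 0.2632]
ee_rot: [-3.134, 0.003, -1.607]
force: [0.1, 0.4, 0.6]
width: 0.0003
bearing_large scene [244.1 219.1] 0.62 [ 0.6388 -0.1461  0.104 ]
bearing_large top [400.  186.4] 0.58 [ 0.6497 -0.1527  0.104 ]
bearing_stock top [397.6 158.3] 0.83 [ 0.7102 -0.157   0.116 ]
bearing_small scene [332.8 253.3] 0.78 [0.588  0.1038 0.098 ]
bearing_small scene [414.  290.7] 0.74 [0.5623 0.3245 0.098 ]
bearing_small scene [417.  247.3] 0.72 [0.449  0.2693 0.098 ]
bearing_small scene [365.5 276. ] 0.47 [0.5956 0.207  0.098 ]
bearing_small top [199.8 281.6] 0.91 [0.5093 0.3007 0.098 ]
bearing_small top [243.2 234.9] 0.83 [0.5955 0.1989 0.098 ]
bearing_small top [232.6 333.4] 0.71 [0.3924 0.2441 0.098 ]
bearing_small wrist [ 71.2 104.2] 0.6 [0.5487 0.0507 0.098 ]
```

View pics/w7.png

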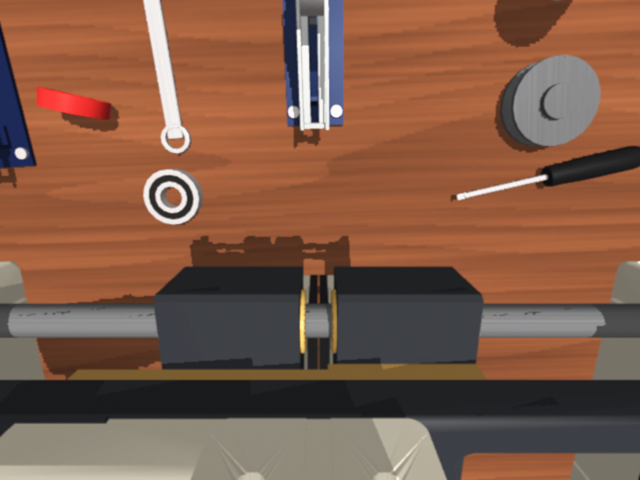

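View pics/end.png

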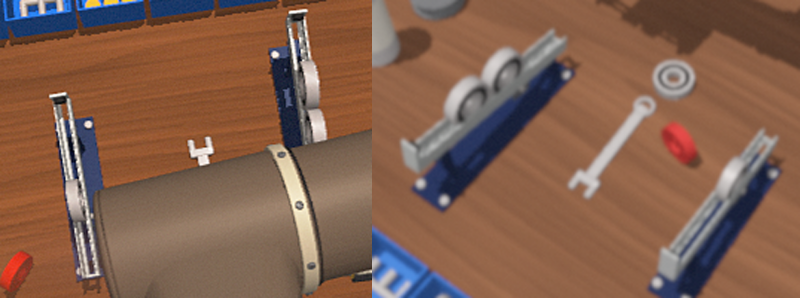

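Both bearings sit above their catches. The large one is now where the stored one rested at the start: top view (400,186) against (400,189), scene (244,219) against (243,222). The low ends are empty, nothing else has moved and the tool is clear. Handing in.

```bash
python3 -c "
from h import *
F={c:grab_frame(c) for c in('scene','top')}
for c,n in (('scene','bearing_large'),('top','bearing_small')): print(c,n,[np.round(p['location'],1) for p in pinpoint(c,n)[:2]])
s=telemetry.get_state();print(s['t'],s['force']);arm.job_done()"
```

```text
scene bearing_large [array([241.6, 220.2])]
top bearing_small [array([201.1, 281.2]), array([231.8, 333.1])]
14.05 [-0.48533287  0.44646029  0.21357341]
the job is handed in; nothing more can be done
```

I pushed both waiting bearings up their gutters and past the catches with closed fingertips, and each settled back on its catch. The job was handed in at about 14 s of the 51 s allowed.

- **Small bearing:** last estimates put its centre about 109 mm up the gutter; the catch should hold it at 108 mm.
- **Large bearing:** it stands where the stored bearing rested at the start, to within about 3 pixels in both cameras. The stored bearing sits above it.
- **Everything else:** both low ends were empty in the pictures, nothing else looked disturbed, and the tool was clear with no contact force.

**Not fully confirmed:**
- The catch angles were never measured. I inferred that the catches are up because both bearings stayed put after the fingers withdrew.
- The large bearing's position estimates from the two cameras differed by about 11 mm along the gutter. The arm partly hid it in the top view.
- In the last look before handing in, the network did not pick out the small bearing among its two best top-view hits. It returned only red look-alikes, but the look just before had shown the bearing in place.

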